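# Clamp shut the dust door of a belt grinder

## Task

The dust door on the end of the belt grinder is ajar: push it shut until it meets its seal, then swing the latch's wire loop over so that its hook bar sits behind the brass lip on the door. Press the red lever down, past centre, until you feel its stop, so that the door is pulled tight, and keep leaning on it there with a firm 10 to 20 N (never more than 25 N) for a good half second before letting go. Push no harder than 25 N on the door either, leave the other things on the bench where they are, and finish with the robot clear of everything.

Things in the scene. Friction and masses are not known exactly. Their poses are not given: they have to be found in the camera images.
- grinder: Grey belt grinder fixed to the bench. Origin: on the bench under the middle of the end that carries the door. x: level, from the door along the housing; y across; z up. All joints turn about lines along its y. Housing x 0-400 (wheel guard to 475), y +-65, flat deck at z 140 mm; belt and bracket up to z 182 from x 225 on; motor out to y -155 at x 250-350.
- door (a joint): Teal dust door, 124 mm wide, 12 thick, panel z 23-133 mm, hinged on the line x -7, z 18 mm of the grinder. rad: 0 = upright, touching the rubber seal; positive = leaning out (top to -x); negative = seal squeezed (about -0.03 when clamped). Friction 0.13 N m keeps it where left; the seal is a spring, 9 N/mm at keeper height, and pushes back.
- door_left (a point): Point on the outer face of the door panel, 45 mm to +y of its middle, 75 mm above the hinge line: a good place to push the door shut, beside the latch (y -45 serves as well). Lean the gripper to that side, so that its body stays clear of the shelf on the door and of the raised loop. Axes: the grinder's, turned with the door.
- keeper_seat (a point): Where the middle of the hook bar sits when hooked: 3 mm above a flat steel shelf on the door's top edge. The shelf is 50 mm wide in y and reaches from 23 mm before this point (-x) to 11 mm behind it. Axes: the grinder's, turned with the door. With the door upright it lies at x -12.4, z 143 mm of the grinder.
- lip_top (a point): Middle of the top edge of the brass keeper lip: a 3 mm plate, 20 mm wide in y, rising from the shelf behind keeper_seat and leaning 40 degrees forward (-x) over it; this edge is 8.5 mm above the seat and 1 mm before it. The bar must come down onto the shelf 8 to 20 mm in front of the seat, then slide back (+x) under the lip. Axes as keeper_seat.
- lever (a joint): Red latch lever on the deck, 16 mm wide, 5 thick, 52 mm from pivot to end. rad: 0 = flat along grinder +x; 1.57 = up; 2.6 = leaning to the door. Friction 0.06 N m keeps it where left. Hooked, the loop goes taut at about 1.1; then pressing takes 2-6 N near its end; over centre at 0.2. A hard rubber stop on a screw, set differently each time, ends it at -0.12 to 0.12: feel for it.
- lever_pivot (a point): Lever pivot, at x 41.8, y 0, z 154 mm of the grinder. Its axes turn with the lever: x along the lever to its end, z out of the face to be pressed (the upper face when flat).
- lever_press (a point): Point on the face of the lever to be pressed: 42 mm from the pivot along the lever, 4.5 mm out along the lever's z. Axes as lever_pivot.
- bail (a joint): The latch's wire loop, hinged on the lever 14 mm from the pivot along the lever's x; 65 mm from there to the hook bar; legs of 5 mm wire at y +-15 mm. rad, relative to the lever: the loop points to the door (-x), rising at an elevation of -(lever + bail) above level. Friction 0.012 N m holds it only while steeply raised; nearer level it sinks by its own weight.
- hook_bar (a point): Middle of the hook bar, a 6 mm round steel bar 36 mm long along y at the free end of the loop. Its x axis points back along the loop to its hinge, y across.
- tab_grip (a point): Middle of the yellow grip, a round-ended bead 20 mm long in y and 12 mm thick, on a 5 x 6 mm stem on the hook bar. It is 36 mm from the bar's axis: 3.1 mm further out along the loop and 35.9 mm out of its plane (up when the loop is level). Pinch the bead's ends from above, fingers closing along y; it pivots freely between them. The lever follows when the loop is carried.
- stone: Grey sharpening stone 150 x 50 x 25 mm lying on the bench; not to be moved. Origin under its centre.
- oil: Amber oil bottle, 52 mm across, 120 mm tall, standing on the bench; not to be moved. Origin under its centre.
- driver: Screwdriver lying on the bench, about 200 mm long; not to be moved.
- offcut: Wood offcut 90 x 60 x 35 mm lying on the bench; not to be moved. Origin under its centre.

How it is judged:
By the outcome, as a careful person would: the job done as asked, in the order asked, and still so for the second after the job is handed in, with the robot touching nothing.
It also fails if it takes over 72 s, if anything falls off the work surface, if the arm or the gripper's body presses on something with over 40 N, if the wrist force passes 120 N, or if a joint passes its speed limit or range.

## Robot

A 6-joint arm with a two-finger parallel gripper is mounted at the origin on the work surface. World frame = base frame: x ahead of the robot, y to its left, z up, the work surface at z = 0. Lengths are in mm, angles in rad, forces in N, time in s.
With the tool pointing down it reaches from about 300 to 775 mm from the base axis. Payload 14.6 kg.
Tool frame: the origin (TCP) lies at the very end of the fingers, on their centre line; the grasp point (between the pads) lies 19 mm behind it; z points along the fingers, y is the direction in which the jaws open and shut (so a half turn about z gives the same grasp; the last joint's range is limited). The gripper opens to 94 mm and grips with 3 to 60 N. Pads are 16 mm wide; open, the fingers measure 119 mm over their backs; the gripper's body (75 mm by 177 mm) begins 78 mm behind the grasp point.
Start: joints at [-1.374, 0.3, 1.521, -0, 1.321, -0.067], TCP at [143.406, -530.965, 205.446] pointing down, gripper open.
Joint ranges: [-3.03, 3.03], [-0.79, 2.21], [0.23, 2.52], [-1.04, 4.18], [0, 3.07], [-2.55, 2.55]. Speed limits (rad/s): [2.22, 2.22, 2.57, 3.14, 3.14, 3.14].

## Interface

Orientations are given as [roll, pitch, yaw] about the fixed x, y, z axes, in that order (R = Rz(yaw) Ry(pitch) Rx(roll)).
In Python, from cell import manip gives the robot as it stands.
- The arm moves only by the shell command python3 -m inch 'ROWS' [FORCE]. ROWS is a JSON object of lists of equal length, an entry for each row: "grip": the opening, from -1 (shut) to 1 (fully open), so that 0 is half open; "travel": the shift along the world's x, y, z in cm, a list of three; "turn": the turn, a rotation vector about the world's x, y, z in degrees, a list of three. A call has 1 to 10 rows; each row is the pose to reach, as a shift and turn from the pose measured when the call began; what a row does not reach only later rows make up. A row lasts 1/8 s, in which the tool goes at most 62.5 mm and 10.7 degrees, less where a joint would pass 70% of its speed; a pose out of reach is approached as far as the arm can. A call with a gripper value outside its range is refused whole. The fingers move at their own pace and stop on an object; FORCE is the grip in N (left out, the last holds). Time passes only in rows, so rows that repeat a pose let the fingers close. It gives the time, the measured TCP pose, the force and the opening at its end, in the units of the state.
- manip.read_state(): the state, without advancing time (a new reading comes with each control period).
- manip.camera(name): name is "scene" or "top" or "wrist"; returns (picture, depth): 400x640x3 uint8, red, green, blue; 400x640 float32, mm along the optical axis (not along the pixel's ray), 0 where there is no reading.
- manip.calibration(name): a dict with "fx", "fy", "cx", "cy" (pixels), "world_from_camera" (4x4, takes a point from camera to world coordinates). Camera axes: x right, y up, looking along -z (the intrinsics and any distortion apply to the point x, -y, -z); pixel columns grow to the right and rows downward; lengths in mm; the calibration is good to about 2 mm. A picture is of the moment at which its call begins: read the wrist's pose just before it. calibration takes no time and is no camera call; for the wrist camera it gives the pose at the moment of the call.
- manip.sign_off(): hands the job in, once; it reports no verdict.
Trained networks look in the newest picture that a camera, given by its name, has taken for a name from the list of things; names that differ only in an ending like _2 or _b are one class to them, and where a whole thing is asked for, a point or a joint stands for the part that bears it (a point fixed in the world has none). Each returns a list of dicts, best first, with "p" (0 to 1); they miss things now and then, are a little off and sometimes report something else, mostly with a low value. They report only what shows in the picture. A call takes as long as a camera call.
- manip.look_for(camera, label): "bbox" ([left, top, right, bottom] in pixels, round what is visible of it).
The state is a dict: "clock": time; "joints": joint angles; "qd": joint speeds; "effort": joint torques, N m; "eef_pos": TCP position; "eef_rot": TCP orientation; "wrist_force": force on the tool from outside, world axes, zero at the start; "moment": the same for the moment, N m; "finger_gap": finger opening in mm.
Only numpy, scipy, OpenCV 4.12 (cv2) and the standard library are available. Lean on these libraries where they do the work, as an engineer would, in place of code of your own. Each camera call takes 0.05 s, during which the arm holds its last target.

## Working session

There is one attempt and no reset: what is moved stays moved. The work goes in short steps, Python scripts to look and compute and a shell command to move; the robot and the scene stay as the last step left them, time stands still between calls to the robot, and variables do not carry over. Pictures are saved under pics/ and viewed, and the job is handed in when it is done.

```bash
ls; mkdir -p pics; python3 - <<'E'
from cell import manip
import cv2
print(manip.read_state())
for n in ["scene","top","wrist"]:
    im,d=manip.camera(n); cv2.imwrite(f"pics/{n}0.png",im[:,:,::-1])
    c=manip.calibration(n); print(n,c)
    for l in ["grinder","door","lever","bail","tab_grip","hook_bar","stone","oil","driver","offcut"]:
        r=manip.look_for(n,l)
        print(l,[(x['bbox'],round(x['p'],2)) for x in r[:2]])
E
```

```text
pics
{'clock': 0.0, 'joints': array([-1.37365017e+00,  3.00442550e-01,  1.52157817e+00, -9.89274100e-06,
        1.32069735e+00, -6.65922566e-02]), 'qd': array([ 0.0001974 , -0.00061987, -0.00010591,  0.0011012 ,  0.00120962,
       -0.00086457]), 'effort': array([-5.47925611e-04, -5.31816208e+01, -3.52740633e+01,  7.08180713e-02,
        2.44169187e-02, -1.19804149e-04]), 'eef_pos': array([ 143.32787736, -530.72606356,  204.90322261]), 'eef_rot': array([-3.14046910e+00, -6.53273424e-05,  2.63740831e-01]), 'wrist_force': array([-1.06295562,  0.29327697, -0.08280725]), 'moment': array([ 0.03057397, -0.05581518,  0.00190464]), 'finger_gap': 93.87550039311601}
scene {'fx': 368.6802618464732, 'fy': 368.6802618464732, 'cx': 326.3930775031964, 'cy': 198.3836690014567, 'world_from_camera': array([[-4.16186105e-01, -4.83844146e-01,  7.69859707e-01,
         1.07186315e+03],
       [ 9.09093646e-01, -2.38530519e-01,  3.41543460e-01,
         1.70918400e+02],
       [ 1.83812323e-02,  8.42020210e-01,  5.39132726e-01,
         4.83234272e+02],
       [ 0.00000000e+00,  0.00000000e+00,  0.000000
[... 1399 characters left out ...]
5)]
driver [([250.6, 263.9, 333.8, 274.6], 0.96)]
offcut [([220.3, 147.0, 261.8, 175.3], 0.77), ([283.9, 200.0, 306.1, 220.6], 0.37)]
wrist {'fx': 326.5321715858526, 'fy': 326.5321715858526, 'cx': 322.09002231353935, 'cy': 205.8645942687059, 'world_from_camera': array([[ 2.61936632e-01,  9.25124061e-01,  2.74835717e-01,
         2.23542736e+02],
       [-9.65084868e-01,  2.51276798e-01,  7.39673471e-02,
        -5.09430325e+02],
       [-6.30866366e-04, -2.84614550e-01,  9.58641831e-01,
         3.85312672e+02],
       [ 0.00000000e+00,  0.00000000e+00,  0.00000000e+00,
         1.00000000e+00]])}
grinder []
door []
lever []
bail []
tab_grip []
hook_bar []
stone []
oil []
driver []
offcut []
```

View pics/scene0.png

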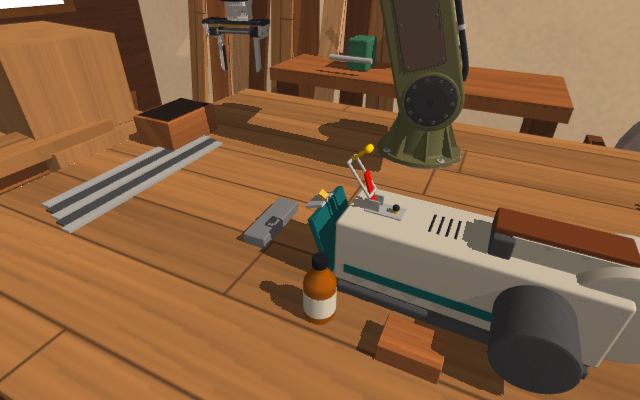

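View pics/top0.png

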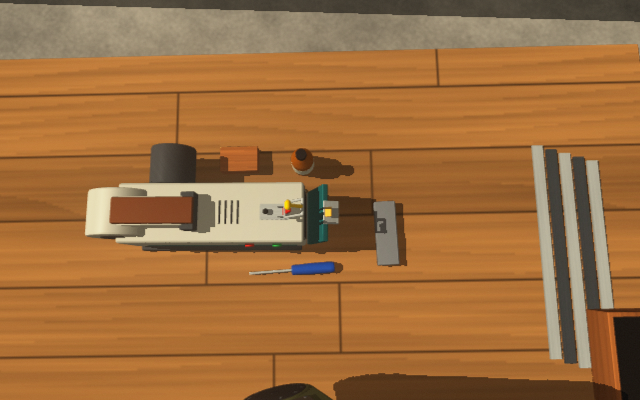

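```bash
cat > h.py <<'E'
from cell import manip
import numpy as np, cv2
np.set_printoptions(precision=2,suppress=True)
def cloud(n):
    im,d=manip.camera(n); c=manip.calibration(n)
    v,u=np.mgrid[0:400,0:640]
    P=np.stack([(u-c['cx'])/c['fx']*d,-(v-c['cy'])/c['fy']*d,-d],-1)
    W=c['world_from_camera']; P=P@W[:3,:3].T+W[:3,3]
    P[d<=0]=np.nan
    return im,P
E
python3 - <<'E'
from h import *
im,P=cloud("top"); np.save("top.npy",P)
im2,P2=cloud("scene"); np.save("scene.npy",P2)
for nm,Q in(("top",P),("scene",P2)):
    b=(Q[...,0]>250)&(Q[...,0]<750)&(Q[...,1]>-150)&(Q[...,1]<500)
    z=Q[...,2]
    print(nm,"table",np.nanmedian(z[b&(np.abs(z)<15)]))
    m=b&(np.abs(z-140)<5); print(m.sum(),np.median(z[m]))
    p=Q[m][:,:2].astype(np.float32)
    print("deck",cv2.minAreaRect(p),np.percentile(p,[1,99],axis=0))
# deck slices in y
m=(np.abs(P[...,2]-140)<5)
for y in range(-20,300,20):
    s=m&(np.abs(P[...,1]-y)<6); x=P[...,0][s]
    if len(x): print(y,x.min(),x.max(),len(x))
E
```

```text
top table 0.3647187880499132
8031 140.02758653788146
deck ((616.6465454101562, 196.59768676757812), (525.15673828125, 215.97415161132812), 88.9127197265625) [[508.28  -5.58]
 [679.65 381.51]]
scene table 0.48417480915583155
9965 140.37596770298666
deck ((593.7067260742188, 167.22633361816406), (457.92034912109375, 185.25396728515625), 72.1951675415039) [[515.71  -4.24]
 [710.97 384.57]]
0 505.174521578269 633.5214297020958 249
20 505.52946079351386 633.9360457788724 278
40 505.74722041876265 634.614400796903 303
60 506.19753116477153 634.7312781164369 313
80 506.55813048310745 635.5309120082352 339
100 506.899315237698 635.9057227408199 311
120 507.414938166727 636.2883537843728 351
140 507.64322868263525 636.729745754571 336
160 508.0395519481485 637.239904366069 339
180 508.34064342909926 637.4091341350588 339
200 508.78192261939785 635.3384827547451 334
220 509.1065141311427 635.5251010681936 226
240 509.53814128590216 636.374452767631 107
260 509.89014812615375 636.652593506413 150
280 510.16880846376495 721.7079664862579 208
```

```bash
python3 - <<'E'
import cv2
a=cv2.imread('pics/top0.png')[130:290,190:420]; cv2.imwrite('pics/topz.png',cv2.resize(a,None,fx=3.4,fy=3.4,interpolation=cv2.INTER_CUBIC))
a=cv2.imread('pics/scene0.png')[130:330,230:450]; cv2.imwrite('pics/scz.png',cv2.resize(a,None,fx=3,fy=3,interpolation=cv2.INTER_CUBIC))
E
```

```text
(no output)
```

View pics/topz.png

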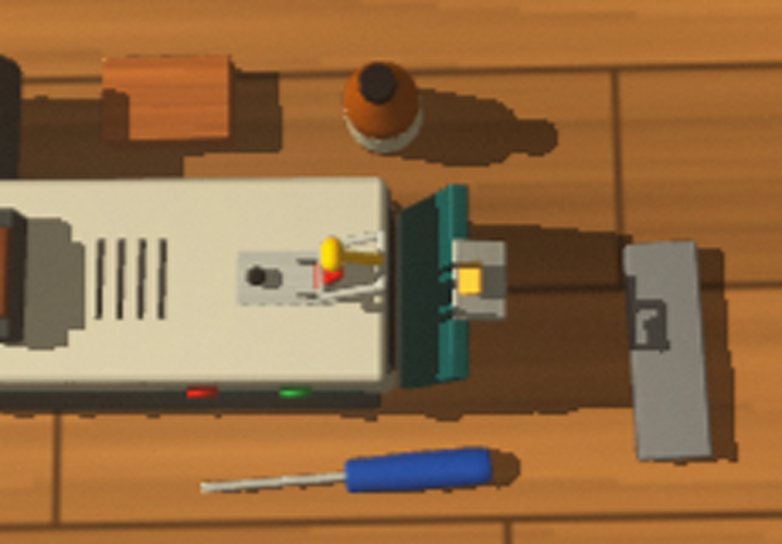

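View pics/scz.png

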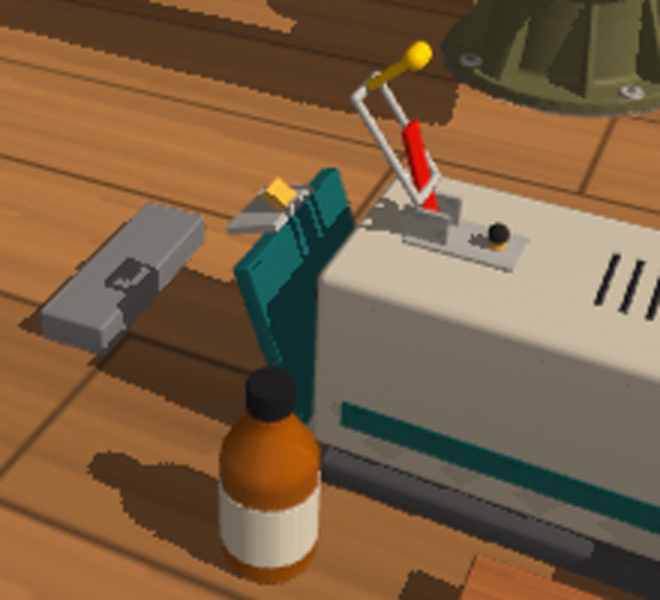

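```bash
cat >> h.py <<'E'
TH=np.pi/2-0.0177
GX=np.array([np.cos(TH),np.sin(TH),0]); GY=np.array([-np.sin(TH),np.cos(TH),0]); GZ=np.array([0,0,1.])
E
python3 - <<'E'
from h import *
for n,f in(("top","pics/top0.png"),("scene","pics/scene0.png")):
    P=np.load(n+".npy"); im=cv2.imread(f)[:,:,::-1].astype(int)
    O=np.array([569.3,0,0.])
    L=np.stack([(P-O)@GX,(P-O)@GY,P[...,2]],-1)
    m=(np.abs(L[...,2]-140)<3)&(np.abs(L[...,1])<60)&(np.abs(L[...,0])<60)
    print(n,"deck")
    for y in range(-60,61,12):
        s=m&(np.abs(L[...,1]-y)<3)&(np.abs(L[...,1])>19);
        if s.sum(): print(y,L[...,0][s].min().round(1),end=' ')
    for z in(60,90,120,130,136):
        s=(np.abs(L[...,2]-z)<4)&(np.abs(L[...,0])<20)&(np.abs(L[...,1])<66)
        if s.sum(): print('z',z,np.percentile(L[...,0][s],[2,50]),s.sum())
    s=(np.abs(L[...,2]-90)<40)&(np.abs(L[...,0]-100)<100)&(np.abs(np.abs(L[...,1])-65)<15)
    print('side',np.median(L[...,1][s]),s.sum())
    R,G,B=im[...,0],im[...,1],im[...,2]
    near=(np.abs(L[...,0]-0)<150)&(np.abs(L[...,1])<70)&(L[...,2]>100)
    y=near&(R>150)&(G>120)&(B<90)
    for k in range(2):
        q=y&((L[...,0]>0) if k==0 else (L[...,0]<0))
        if q.sum():
            print("yellow",q.sum(),np.median(L[q],0),L[q].min(0),L[q].max(0))
    r=near&(R>150)&(G<70)&(B<70); print("red",r.sum(),np.median(L[r],0),L[r].min(0),L[r].max(0))
    t=(np.abs(L[...,0]+30)<40)&(np.abs(L[...,1])<66)&(L[...,2]>20)&(B>R+25)&(G>R+25); 
    print("teal",t.sum(),L[t].min(0),L[t].max(0))
    sh=(L[...,0]<0)&(L[...,0]>-100)&(np.abs(L[...,1])<40)&(L[...,2]>110)&~t
    print("shelf",sh.sum(),np.median(L[sh],0),L[sh].min(0),L[sh].max(0))
E
```

```text
top deck
-60 -3.5 -48 -3.5 -36 -5.6 -24 0.7 24 -5.9 36 -3.9 48 -6.0 60 -4.1 z 60 [-4.35  5.51] 4
z 90 [-5.68 -3.69] 2
z 120 [-7.24 -6.96] 44
z 130 [-5.8  -5.38] 14
z 136 [-5.89  5.06] 355
side 64.62292704211652 248
yellow 43 [ 19.04  -0.82 248.22] [  0.56 -16.15 139.8 ] [ 24.73   8.57 251.31]
yellow 49 [-56.64   1.46 139.28] [-62.98  -5.61 127.3 ] [ -0.73   9.22 231.07]
red 16 [ 25.97   6.92 188.25] [ 18.66   2.89 105.85] [121.4   68.89 205.06]
teal 287 [-54.63 -60.14 100.81] [-36.92  60.44 132.04]
shelf 587 [-54.48   3.2  131.35] [-80.28 -39.61 110.35] [ -0.52  39.97 231.07]
scene deck
-60 -4.3 -48 -4.7 -36 -4.5 -24 -4.4 24 -3.7 36 -4.5 48 -4.8 60 0.1 z 60 [-3.65  3.01] 4
z 90 [-4.84 -2.79] 9
z 120 [-7.81 -3.89] 10
z 130 [-4.34  5.67] 10
z 136 [-4.78  3.51] 201
side -66.9424853648122 5134
yellow 55 [ 21.54  -7.34 247.23] [ 15.52 -13.7  142.95] [ 76.21   3.68 249.99]
yellow 46 [-57.64  -0.07 138.97] [-77.92  -8.34 124.86] [-51.44  21.68 143.46]
red 117 [ 24.98  -4.14 185.68] [ 15.93 -14.86 155.  ] [ 35.93   6.01 204.1 ]
teal 1418 [-56.56 -65.89  28.87] [-10.77  59.04 134.75]
shelf 444 [-52.07  -9.31 135.46] [-81.48 -39.85 119.74] [ -0.01  38.4  229.43]
```

The pictures show the door leaning out about 0.3 rad (shelf and lip at scene pixel 320,195). The loop is raised with its bead at (369,149), and the lever stands up at (370,185). Next I approach for a closer look.

```bash
python3 -m inch '{"grip":[-1,-1,-1,-1,-1,-1,-1,-1,-1,-1],"travel":[[3.4,4.5,0.1],[6.8,9,0.2],[10.2,13.5,0.3],[13.6,18,0.4],[17,22.5,0.5],[20.4,27,0.5],[23.8,31.5,0.5],[27.2,36,0.5],[30.6,40.5,0.5],[33.7,44.6,0.5]],"turn":[[0,0,-2],[0,0,-4],[0,0,-6],[0,0,-8],[0,0,-10],[0,0,-12],[0,0,-14],[0,0,-15],[0,0,-16],[0,0,-16.1]]}' 10
python3 - <<'E'
from h import *
s=manip.read_state(); print(s['clock'],s['eef_pos'],s['eef_rot'])
im,P=cloud("wrist"); np.save("w1.npy",P); cv2.imwrite("pics/w1.png",im[:,:,::-1])
for l in ["tab_grip","lever","bail","hook_bar","door","lip_top"]:
    print(l,[(x['bbox'],round(x['p'],2)) for x in manip.look_for("wrist",l)[:2]])
E
```

```text
clock: 3.0
eef_pos: [481.4, -83.2, 210.6]
eef_rot: [3.141, -0.0, -0.017]
wrist_force: [0.9, -1.7, 0.6]
finger_gap: 0.8
3.0 [481.37 -83.15 210.62] [ 3.14 -0.   -0.02]
tab_grip [([60.9, 57.2, 182.7, 134.6], 0.55)]
lever [([62.4, 55.2, 180.0, 132.5], 0.58)]
bail [([63.5, 58.3, 183.6, 133.1], 0.73), ([62.5, 57.1, 180.4, 135.8], 0.69)]
hook_bar [([66.8, 60.1, 183.8, 135.3], 0.62)]
door [([250.4, 12.7, 320.5, 181.8], 0.74)]
lip_top [([248.1, 13.3, 318.2, 180.5], 0.68)]
```

View pics/w1.png

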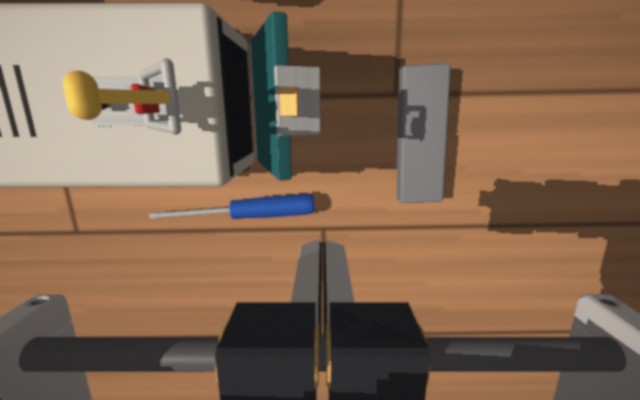

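```bash
cat >> h.py <<'E'
O=np.array([569.2,-5.5,0.])
def loc(P): return np.stack([(P-O)@GX,(P-O)@GY,P[...,2]],-1)
def wor(l): return O+l[0]*GX+l[1]*GY+l[2]*GZ
E
python3 - <<'E'
from h import *
P=np.load("w1.npy"); L=loc(P); im=cv2.imread("pics/w1.png")[:,:,::-1].astype(int)
R,G,B=im[...,0],im[...,1],im[...,2]
m=(np.abs(L[...,2]-140)<3)&(np.abs(L[...,1])<80)&(L[...,0]<80)
print("deck z",np.median(L[...,2][m]))
for y in(-58,-45,-30,30,45,58):
    s=m&(np.abs(L[...,1]-y)<3); print(y,L[...,0][s].min())
for x in (-0,20,50,70):
    s=m&(np.abs(L[...,0]-x)<3);print('x',x,L[...,1][s].min(),L[...,1][s].max())
y=(R>150)&(G>110)&(B<80)&(L[...,2]>180)
b=y&(L[...,0]>8)&(np.mgrid[0:400,0:640][1]<102)
print("bead",b.sum(),np.median(L[b],0),L[b].min(0),L[b].max(0))
z=L[b][:,2]; t=L[b][z>np.percentile(z,80)]; print(" top",t.mean(0))
bar=(L[...,2]>200)&~y&(np.mgrid[0:400,0:640][1]>155)&(np.mgrid[0:400,0:640][1]<185)&(np.mgrid[0:400,0:640][0]<140)
print("bar",bar.sum(),np.median(L[bar],0),L[bar].min(0),L[bar].max(0))
r=(R>110)&(G<50)&(B<50)&(L[...,2]>140)
print("red",np.median(L[r],0),L[r].min(0),L[r].max(0))
lp=(R>170)&(G>120)&(B<120)&(L[...,0]<-20)&(L[...,2]>100)
print("lip",lp.sum(),np.median(L[lp],0),L[lp].min(0),L[lp].max(0))
v,u=np.mgrid[0:400,0:640]
sh=(u>276)&(u<320)&(v>68)&(v<134)&~lp
print("shelf",np.percentile(L[sh],[2,50,98],axis=0))
A=np.c_[L[sh][:,0],np.ones(sh.sum())]; c=np.linalg.lstsq(A,L[sh][:,2],rcond=None)[0]; print("shelf slope",np.arctan(c[0]),c)
E
```

```text
deck z 140.51768582255906
-58 1.2673629907696202
-45 1.855770212193777
-30 1.239720032440178
30 1.229849247814565
45 1.1603214513425086
58 1.226050470208946
x 0 -65.41071752184732 57.723524056740125
x 20 -67.78841895175206 59.507799903193956
x 50 -67.6246584389917 59.55502839741305
x 70 -67.55304034814482 59.59341488078799
bead 346 [ 24.44  -4.1  249.19] [ 22.41 -12.79 246.16] [ 27.46   5.45 250.99]
 top [ 24.07  -4.2  250.14]
bar 1239 [ -0.94  -4.24 222.22] [ -4.43 -21.75 200.44] [ 16.91  13.45 228.27]
red [ 24.54   0.72 203.4 ] [ 22.8  -10.14 201.19] [ 26.47   3.36 205.37]
lip 310 [-51.59  -0.69 140.03] [-77.45  -9.67 129.69] [-43.26  61.   330.77]
shelf [[nan nan nan]
 [nan nan nan]
 [nan nan nan]]
 ** On entry to DLASCL parameter number  4 had an illegal value
 ** On entry to DLASCL parameter number  4 had an illegal value
 ** On entry to DLASCL parameter number  4 had an illegal value
 ** On entry to DLASCL parameter number  4 had an illegal value
 ** On entry to DLASCL parameter number  5 had an illegal value
 ** On entry to DLASCL parameter number  4 had an illegal valueTraceback (most recent call last):
  File "<stdin>", line 23, in <module>
    x, resids, rank, s = _umath_linalg.lstsq(a, b, rcond,
                         ~~~~~~~~~~~~~~~~~~~^^^^^^^^^^^^^
                                             signature=signature)
                                             ^^^^^^^^^^^^^^^^^^^^
    raise LinAlgError("SVD did not converge in Linear Least Squares")
numpy.linalg.LinAlgError: SVD did not converge in Linear Least Squares
```

```bash
sed -i 's/^O=.*/O=np.array([571.2,-5.0,0.])/' h.py; python3 -m inch '{"grip":[-1,-1,-1,-1,-1,-1],"travel":[[1.5,-0.3,-0.5],[3,-0.3,-2],[4.4,-0.3,-4],[4.4,-0.3,-6.5],[4.4,-0.3,-9.4],[4.4,-0.3,-9.4]],"turn":[[0,-9,0],[0,-18,0],[0,-25,0],[0,-25,0],[0,-25,0],[0,-25,0]]}'
python3 - <<'E'
from h import *
im,P=cloud("wrist"); cv2.imwrite("pics/w2.png",im[:,:,::-1])
s=manip.read_state(); print(s['clock'],loc(s['eef_pos']),s['eef_rot'],s['wrist_force'])
im,P=cloud("scene"); cv2.imwrite("pics/s2.png",cv2.resize(im[100:300,200:450,::-1],None,fx=3,fy=3))
E
```

```text
clock: 4.1
eef_pos: [522.7, -89.5, 115.2]
eef_rot: [-3.132, -0.433, -0.022]
wrist_force: [0.2, -0.2, 0.9]
finger_gap: 0.4
4.15 [-85.43  46.11 116.71] [-3.13 -0.44 -0.02] [ 0.49 -0.31  0.19]
```

View pics/w2.png

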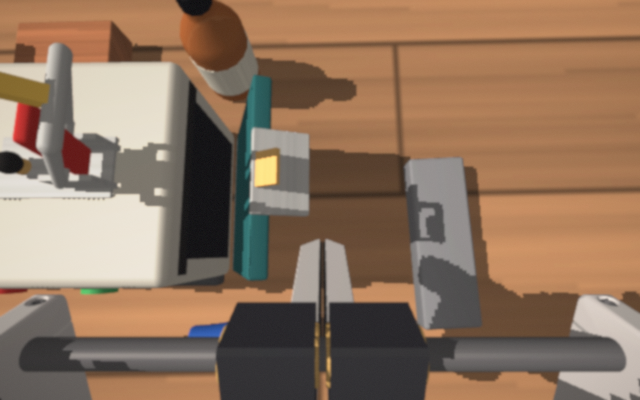

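View pics/s2.png

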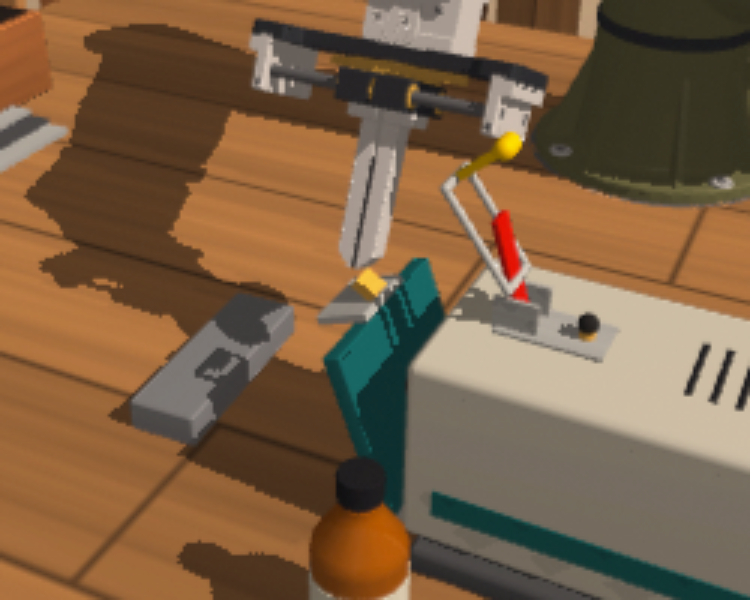

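```bash
python3 -m inch '{"grip":[-1,-1,-1,-1,-1,-1,-1,-1],"travel":[[0.2,0.8,-0.3],[0.2,1.6,-0.5],[0.2,2.4,-0.5],[0.2,3,-0.5],[0.2,3.6,-0.5],[0.2,4.2,-0.5],[0.2,4.8,-0.5],[0.2,5,-0.5]],"turn":[[0,0,0],[0,0,0],[0,0,0],[0,0,0],[0,0,0],[0,0,0],[0,0,0],[0,0,0]]}'
python3 - <<'E'
from h import *
s=manip.read_state(); print(s['clock'],loc(s['eef_pos']),s['eef_rot'],s['wrist_force'])
E
```

```text
clock: 5.2
eef_pos: [526.1, -39.2, 112.5]
eef_rot: [-3.133, -0.437, -0.021]
wrist_force: [-0.7, -0.5, 0.6]
finger_gap: 0.5
5.2 [-34.94  44.51 112.5 ] [-3.13 -0.44 -0.02] [-0.68 -0.55  0.63]
```

```bash
for i in 1; do python3 -m inch '{"grip":[-1,-1,-1],"travel":[[0,0.2,0],[0,0.4,0],[0,0.5,0]],"turn":[[0,0,0],[0,0,0],[0,0,0]]}'; done
python3 - <<'E'
from h import *
s=manip.read_state(); print(s['clock'],loc(s['eef_pos']),s['eef_rot'],s['wrist_force'])
im,P=cloud("scene"); cv2.imwrite("pics/s3.png",cv2.resize(im[100:300,200:450,::-1],None,fx=3,fy=3))
E
```

```text
clock: 5.58
eef_pos: [526.1, -34.1, 112.5]
eef_rot: [-3.133, -0.437, -0.021]
wrist_force: [-0.7, -2.0, 1.5]
finger_gap: 1.0
5.575 [-29.89  44.63 112.45] [-3.13 -0.44 -0.02] [-0.73 -1.98  1.48]
```

View pics/s3.png

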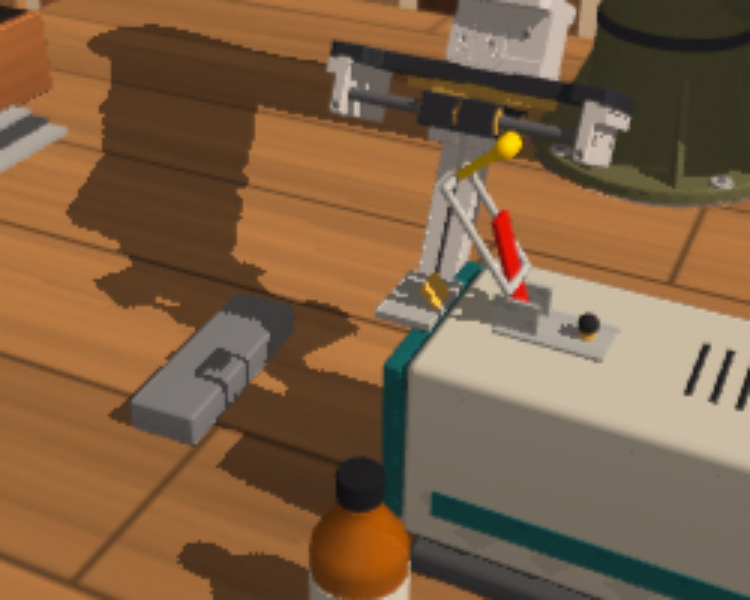

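```bash
python3 -m inch '{"grip":[-1,-1],"travel":[[0,0.1,0],[0,0.15,0]],"turn":[[0,0,0],[0,0,0]]}'; python3 -m inch '{"grip":[-1,-1],"travel":[[0,0.1,0],[0,0.1,0]],"turn":[[0,0,0],[0,0,0]]}'
```

```text
clock: 5.88
eef_pos: [526.1, -32.6, 112.5]
eef_rot: [-3.134, -0.437, -0.021]
wrist_force: [-0.2, -3.6, 0.6]
finger_gap: 0.4
clock: 6.12
eef_pos: [526.1, -32.1, 112.5]
eef_rot: [-3.134, -0.437, -0.021]
wrist_force: [-1.0, -7.5, 1.4]
finger_gap: 0.5
```

```bash
python3 -m inch '{"grip":[-1,-1],"travel":[[0,0.05,0],[0,0.1,0]],"turn":[[0,0,0],[0,0,0]]}';  python3 -m inch '{"grip":[-1,-1,-1,-1,-1,-1,-1,-1,-1],"travel":[[0,-0.5,0],[0,-2,0],[-1,-4,0],[-1,-4,4],[-2,-4,8],[-2,-2,13],[-2,0,17],[-2,0,17],[-2,0,17]],"turn":[[0,0,0],[0,0,0],[0,0,0],[0,5,0],[0,12,0],[0,20,0],[0,25,0],[0,25,0],[0,25,0]]}'
python3 - <<'E'
from h import *
s=manip.read_state(); print(s['clock'],loc(s['eef_pos']),s['eef_rot'],s['wrist_force'])
im,P=cloud("scene"); cv2.imwrite("pics/s4.png",cv2.resize(im[100:300,200:450,::-1],None,fx=3,fy=3))
im,P=cloud("wrist"); cv2.imwrite("pics/w4.png",im[:,:,::-1]);np.save("w4.npy",P)
E
```

```text
clock: 6.38
eef_pos: [526.1, -31.9, 112.6]
eef_rot: [-3.136, -0.437, -0.021]
wrist_force: [-1.8, -12.2, 2.3]
finger_gap: 0.4
clock: 7.5
eef_pos: [505.7, -32.0, 281.3]
eef_rot: [3.139, -0.0, -0.018]
wrist_force: [0.9, 0.3, -0.2]
finger_gap: 0.7
7.5 [-28.14  64.99 281.28] [ 3.14 -0.   -0.02] [ 0.92  0.27 -0.17]
```

View pics/s4.png

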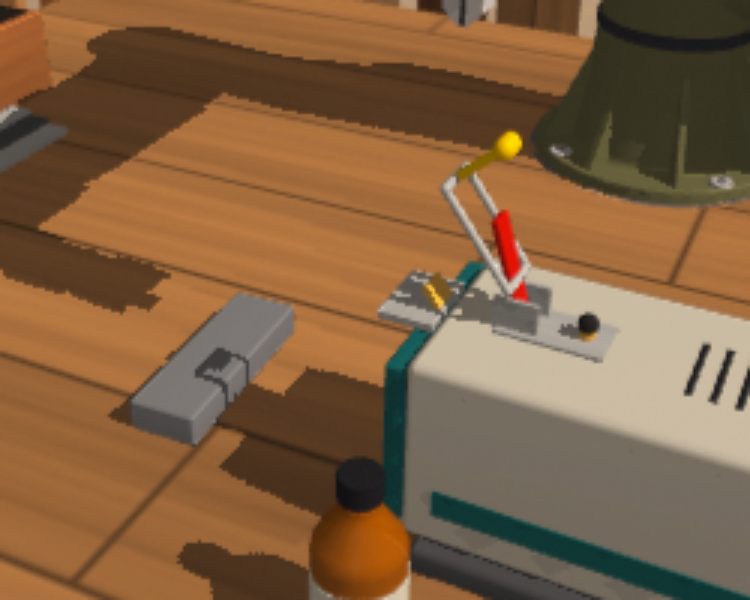

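View pics/w4.png

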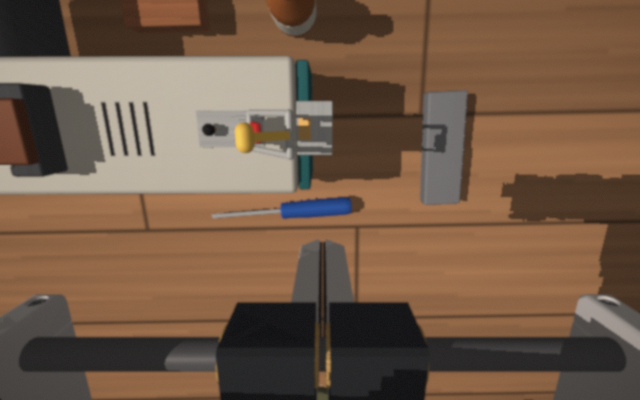

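```bash
python3 - <<'E'
from h import *
s=manip.read_state(); print(s['joints'])
P=np.load("w4.npy"); L=loc(P); im=cv2.imread("pics/w4.png")[:,:,::-1].astype(int)
v,u=np.mgrid[0:400,0:640]
def st(n,m): 
    q=L[m]; q=q[~np.isnan(q[:,0])]; print(n,len(q),np.percentile(q,[3,50,97],axis=0).ravel())
R,G,B=im[...,0],im[...,1],im[...,2]
st("bead",(u>234)&(u<257)&(v>120)&(v<155)&(L[...,2]>240))
st("shelf",(u>297)&(u<332)&(v>102)&(v<154)&(np.abs(L[...,2]-140)<8))
st("lip",(u>297)&(u<332)&(v>110)&(v<140)&(R>190)&(B<120))
st("red",(R>140)&(G<60)&(B<60)&(u>245)&(u<265)&(v<140)&(v>115))
m=(np.abs(L[...,2]-140)<3)&(u<296)&(np.abs(L[...,1])<80)
for y in(-50,-35,35,50): print(L[...,0][m&(abs(L[...,1]-y)<3)].min())
s=m&(np.abs(L[...,0]-80)<3);print(L[...,1][s].min(),L[...,1][s].max())
E
```

```text
[-0.13  0.15  1.52 -0.    1.46  1.46]
bead 532 [ 15.67  -9.08 242.07  20.37  -0.62 248.47  26.4    8.13 250.88]
shelf 1583 [-37.23 -22.1  139.25 -23.03  -0.18 140.72  -6.26  22.62 145.5 ]
lip 47 [-14.99  -8.61 141.23 -10.14  -6.05 146.84  -6.95  -4.03 152.  ]
red 52 [ 20.39  -7.44 183.92  22.73  -5.17 202.94  29.28  -1.77 205.54]
-2.967518509363244
-2.6656604297610116
-2.1067717474526124
-1.7036057802906976
-63.84154403606727 63.23956110294681
```

```bash
sed -i 's/^O=.*/O=np.array([571.2,-6.3,0.])/' h.py; python3 -m inch '{"grip":[0.3,0.3,0.3,0.3,0.3,0.3,0.3,0.3,0.3,0.3],"travel":[[0.7,0.6,1.9],[1.4,1.2,1.9],[2.1,1.8,1.9],[2.8,2.4,1.9],[3.5,3,1.9],[4.2,3.6,1.9],[5,4.2,1.9],[6,4.8,1.9],[6.6,5.1,1.9],[6.6,5.1,1.9]],"turn":[[0,0,10],[0,0,20],[0,0,30],[0,0,40],[0,0,50],[0,0,60],[0,0,70],[0,0,80],[0,0,90],[0,0,90]]}' 12
python3 - <<'E'
from h import *
s=manip.read_state(); print(s['clock'],loc(s['eef_pos']),s['eef_rot'],s['wrist_force'])
im,P=cloud("wrist"); cv2.imwrite("pics/w5.png",im[:,:,::-1]);np.save("w5.npy",P)
E
```

```text
clock: 8.85
eef_pos: [571.3, 18.4, 299.3]
eef_rot: [3.14, 0.0, 1.55]
wrist_force: [-0.0, -0.0, 0.4]
finger_gap: 61.0
8.85 [ 24.71   0.33 299.28] [3.14 0.   1.55] [-0.01 -0.04  0.39]
```

View pics/w5.png

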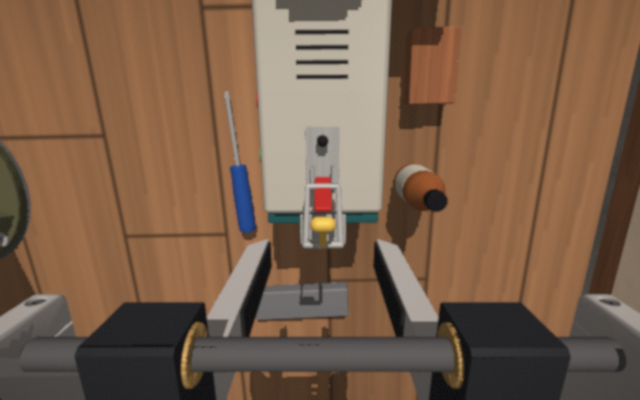

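```bash
python3 - <<'E'
from h import *
P=np.load("w5.npy"); L=loc(P); v,u=np.mgrid[0:400,0:640]
m=(u>311)&(u<336)&(v>216)&(v<233)&(L[...,2]>235)&(L[...,2]<256)
print(m.sum(),np.percentile(L[m],[3,50,97],axis=0))
E
```

```text
343 [[ 19.22  -8.51 244.01]
 [ 25.32  -0.2  248.67]
 [ 29.39   7.89 250.53]]
```

```bash
python3 -m inch '{"grip":[0.3,0.3,0.3,0.3,-1,-1,-1,-1,-1,-1],"travel":[[0,0.05,-3],[0,0.05,-5.5],[0,0.05,-6.7],[0,0.05,-6.7],[0,0.05,-6.7],[0,0.05,-6.7],[0,0.05,-6.7],[0,0.05,-6.7],[0,0.05,-6.7],[0,0.05,-6.7]],"turn":[[0,0,0],[0,0,0],[0,0,0],[0,0,0],[0,0,0],[0,0,0],[0,0,0],[0,0,0],[0,0,0],[0,0,0]]}' 12
python3 - <<'E'
from h import *
s=manip.read_state(); print(s['clock'],loc(s['eef_pos']),s['eef_rot'],s['wrist_force'],s['finger_gap'])
im,P=cloud("scene"); cv2.imwrite("pics/s6.png",cv2.resize(im[60:260,230:480,::-1],None,fx=3,fy=3))
im,P=cloud("wrist"); cv2.imwrite("pics/w6.png",im[:,:,::-1]);np.save("w6.npy",P)
E
```

```text
clock: 10.15
eef_pos: [571.4, 18.9, 232.6]
eef_rot: [3.14, 0.0, 1.547]
wrist_force: [2.0, 0.2, 0.2]
finger_gap: 18.7
10.15 [ 25.17   0.25 232.64] [3.14 0.   1.55] [2.   0.21 0.19] 18.746802126490373
```

View pics/s6.png

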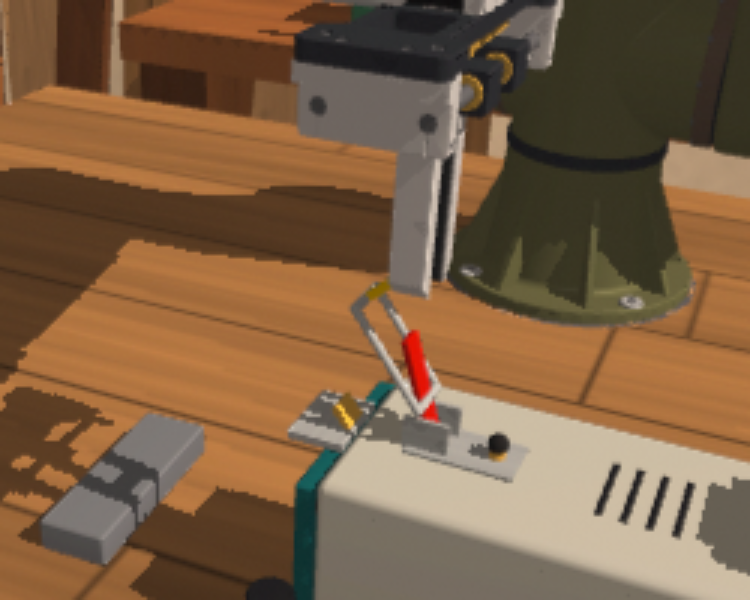

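View pics/w6.png

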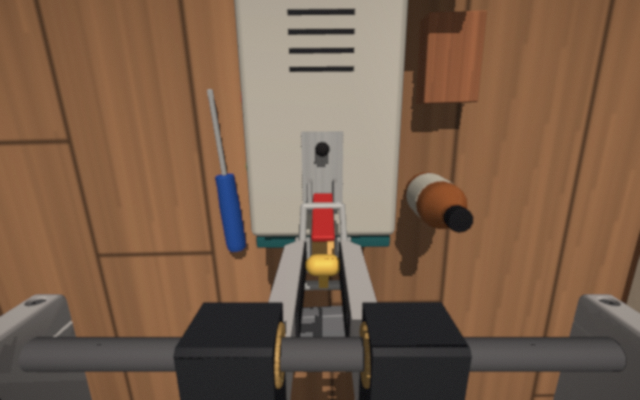

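```bash
python3 -m inch '{"grip":[-1,-1,-1,-1,-1,-1,-1,-1,-1,-1],"travel":[[0,-0.5,-0.1],[0,-1,-0.23],[0,-1.5,-0.4],[0,-1.96,-0.6],[0,-2.4,-0.82],[0,-2.86,-1.06],[-0.1,-3.3,-1.35],[-0.1,-3.7,-1.64],[-0.1,-4.1,-1.98],[-0.1,-4.47,-2.33]],"turn":[[0,0,0],[0,0,0],[0,0,0],[0,0,0],[0,0,0],[0,0,0],[0,0,0],[0,0,0],[0,0,0],[0,0,0]]}'
python3 - <<'E'
from h import *
s=manip.read_state(); print(s['clock'],loc(s['eef_pos']),s['eef_rot'],s['wrist_force'],s['finger_gap'])
im,P=cloud("scene"); cv2.imwrite("pics/s7.png",cv2.resize(im[60:260,230:480,::-1],None,fx=3,fy=3))
E
```

```text
clock: 11.5
eef_pos: [570.4, -26.1, 209.1]
eef_rot: [3.139, 0.0, 1.547]
wrist_force: [3.8, 1.3, -0.7]
finger_gap: 18.4
11.5 [-19.78   0.46 209.14] [3.14 0.   1.55] [ 3.76  1.35 -0.68] 18.36161512387154
```

View pics/s7.png

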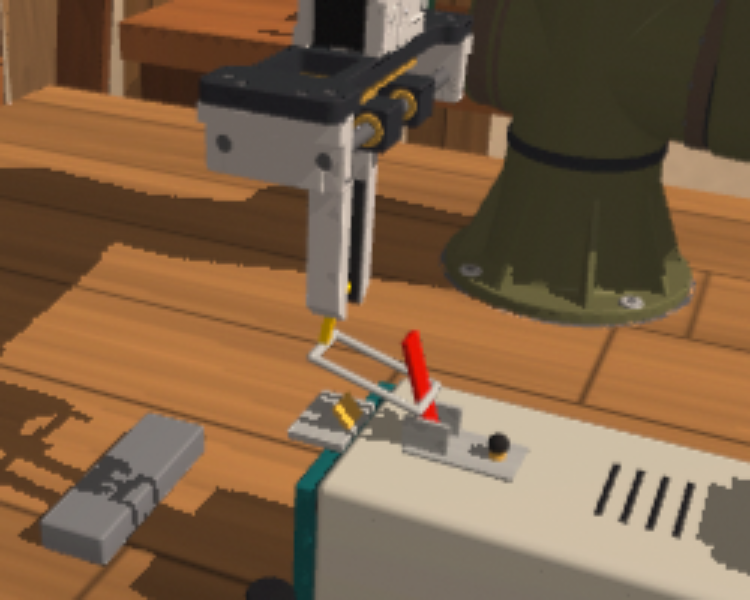

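```bash
python3 -m inch '{"grip":[-1,-1,-1,-1,-1,-1,-1,-1,-1],"travel":[[0.1,-0.35,-0.38],[0.1,-0.67,-0.77],[0.1,-0.97,-1.2],[0.1,-1.24,-1.62],[0.1,-1.48,-2.06],[0.1,-1.69,-2.51],[0.1,-1.87,-2.98],[0.1,-2.03,-3.47],[0.1,-2.03,-3.47]],"turn":[[0,0,0],[0,0,0],[0,0,0],[0,0,0],[0,0,0],[0,0,0],[0,0,0],[0,0,0],[0,0,0]]}'
python3 - <<'E'
from h import *
s=manip.read_state(); print(s['clock'],loc(s['eef_pos']),s['eef_rot'],s['wrist_force'],s['finger_gap'])
im,P=cloud("scene"); cv2.imwrite("pics/s8.png",cv2.resize(im[110:240,270:430,::-1],None,fx=4.5,fy=4.5,interpolation=cv2.INTER_CUBIC))
im,P=cloud("wrist"); cv2.imwrite("pics/w8.png",im[:,:,::-1])
E
```

```text
clock: 12.68
eef_pos: [571.2, -46.9, 173.6]
eef_rot: [3.141, 0.001, 1.547]
wrist_force: [-1.6, 1.8, -0.8]
finger_gap: 18.5
12.675 [-40.61  -0.68 173.58] [3.14 0.   1.55] [-1.61  1.82 -0.84] 18.46772685740272
```

View pics/s8.png

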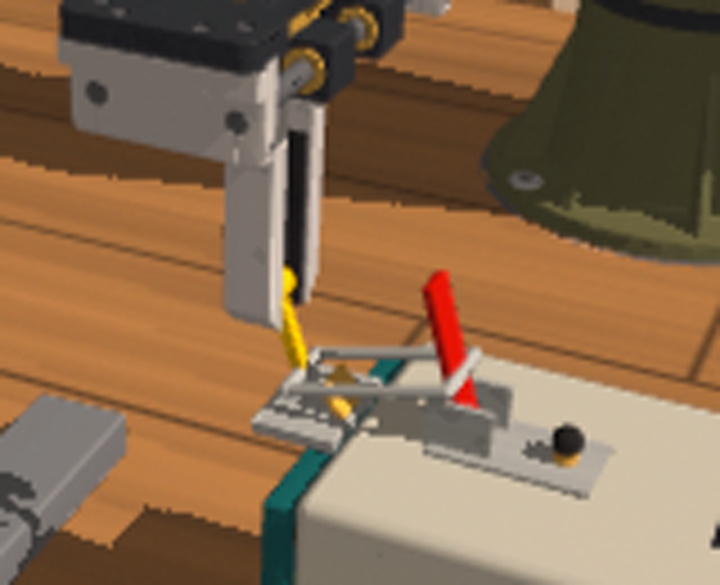

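View pics/w8.png

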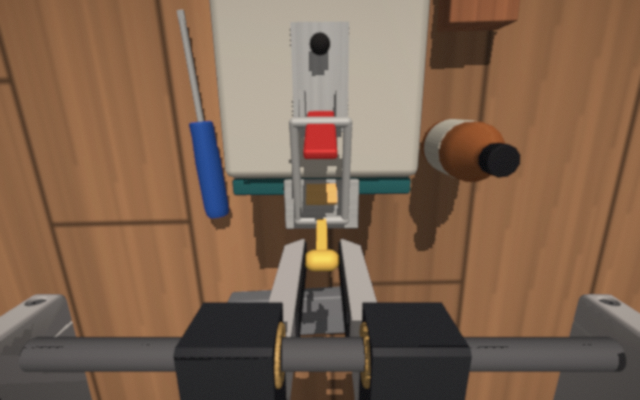

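```bash
python3 -m inch '{"grip":[-1,-1,-1,-1],"travel":[[0,-0.07,-0.3],[0,-0.12,-0.6],[0,-0.15,-0.85],[0,-0.15,-0.85]],"turn":[[0,0,0],[0,0,0],[0,0,0],[0,0,0]]}';python3 -m inch '{"grip":[-1,-1],"travel":[[0,0,-0.1],[0,0,-0.1]],"turn":[[0,0,0],[0,0,0]]}'
python3 - <<'E'
from h import *
s=manip.read_state(); print(s['clock'],loc(s['eef_pos']),s['eef_rot'],s['wrist_force'],s['finger_gap'])
im,P=cloud("scene"); cv2.imwrite("pics/s9.png",cv2.resize(im[110:240,270:430,::-1],None,fx=4.5,fy=4.5,interpolation=cv2.INTER_CUBIC))
im,P=cloud("wrist"); cv2.imwrite("pics/w9.png",cv2.resize(im[:280,200:460,::-1],None,fx=2,fy=2)); np.save('w9.npy',P)
E
```

```text
clock: 13.28
eef_pos: [571.2, -48.5, 165.3]
eef_rot: [3.14, 0.001, 1.547]
wrist_force: [-0.7, 0.3, 0.2]
finger_gap: 18.5
clock: 13.52
eef_pos: [571.2, -48.5, 164.4]
eef_rot: [3.14, 0.001, 1.547]
wrist_force: [-2.1, -0.4, 1.1]
finger_gap: 18.6
13.525 [-42.23  -0.8  164.39] [3.14 0.   1.55] [-2.12 -0.35  1.13] 18.63487015975509
```

View pics/s9.png

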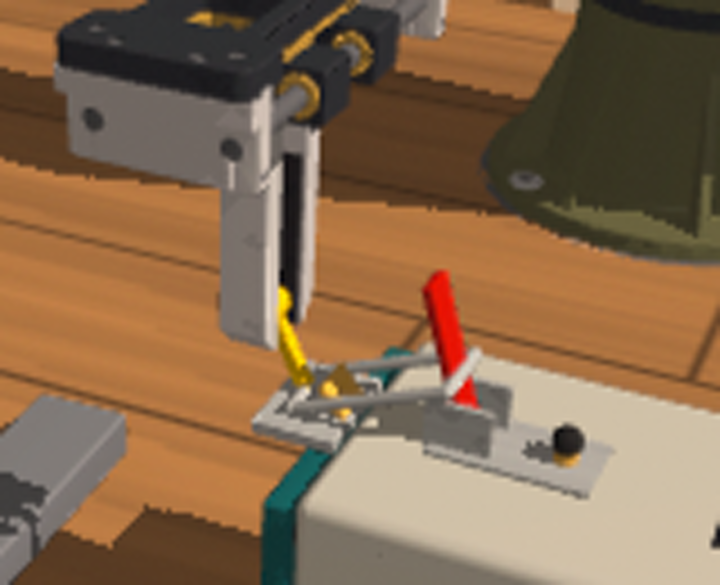

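View pics/w9.png

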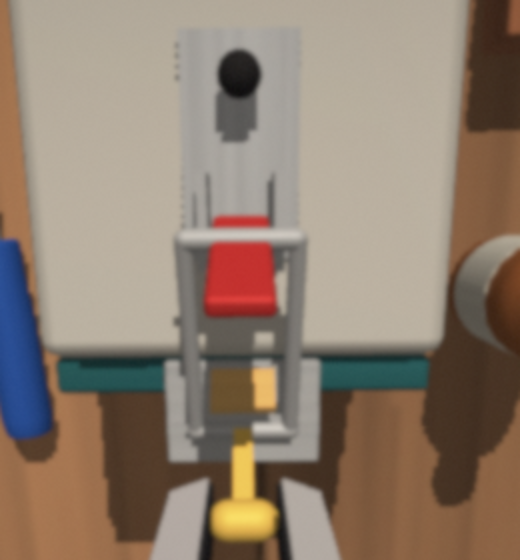

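```bash
python3 -m inch '{"grip":[-1,-1],"travel":[[0.05,0,-0.1],[0.05,0,-0.1]],"turn":[[0,0,0],[0,0,0]]}';python3 -m inch '{"grip":[-1,-1],"travel":[[0,0,-0.1],[0,0,-0.1]],"turn":[[0,0,0],[0,0,0]]}'
```

```text
clock: 13.88
eef_pos: [571.6, -48.6, 163.9]
eef_rot: [3.14, 0.001, 1.547]
wrist_force: [-6.3, -0.3, 5.5]
finger_gap: 18.8
clock: 14.12
eef_pos: [571.6, -48.7, 163.7]
eef_rot: [3.14, 0.001, 1.547]
wrist_force: [-6.3, -0.3, 7.8]
finger_gap: 18.5
```

```bash
python3 -m inch '{"grip":[-1,-1,-1,-1,-1],"travel":[[-0.07,0.15,0.02],[-0.07,0.35,0.02],[-0.07,0.55,0.02],[-0.07,0.75,0.02],[-0.07,0.9,0.02]],"turn":[[0,0,0],[0,0,0],[0,0,0],[0,0,0],[0,0,0]]}';
python3 - <<'E'
from h import *
s=manip.read_state(); print(s['clock'],loc(s['eef_pos']),s['eef_rot'],s['wrist_force'],s['finger_gap'])
im,P=cloud("wrist"); cv2.imwrite("pics/w10.png",cv2.resize(im[:280,200:460,::-1],None,fx=2,fy=2)); np.save('w9.npy',P)
im,P=cloud("scene"); cv2.imwrite("pics/s10.png",cv2.resize(im[110:240,270:430,::-1],None,fx=4.5,fy=4.5,interpolation=cv2.INTER_CUBIC))
E
```

```text
clock: 14.75
eef_pos: [571.1, -40.5, 164.0]
eef_rot: [3.139, 0.003, 1.547]
wrist_force: [0.3, -5.6, 1.0]
finger_gap: 18.8
14.75 [-34.23  -0.54 164.02] [3.14 0.   1.55] [ 0.27 -5.65  1.02] 18.815649965398382
```

View pics/w10.png

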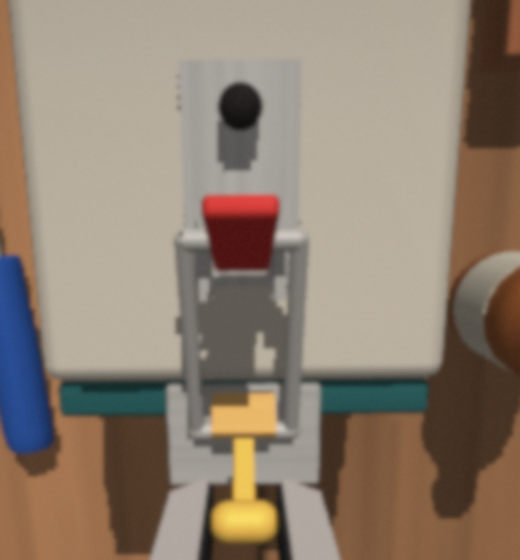

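View pics/s10.png

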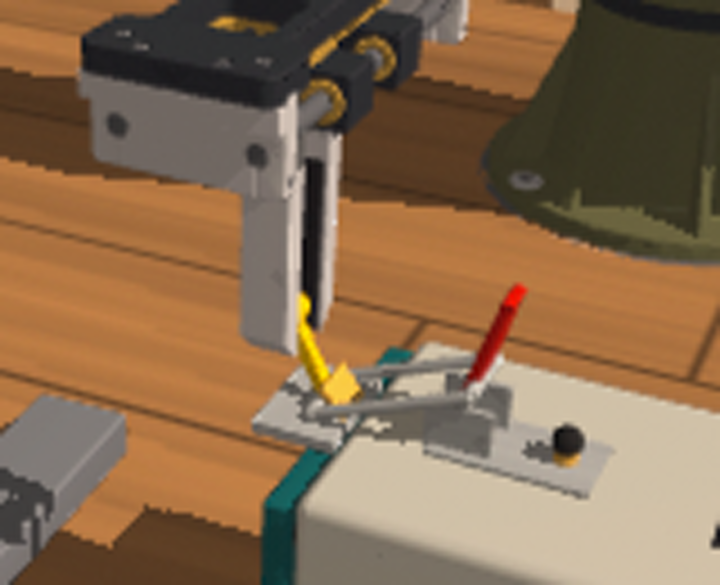

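```bash
python3 - <<'E'
from h import *
P=np.load("w9.npy"); L=loc(P)
def f(x,y): return L[int(y/2),int(200+x/2)]
for n,x,y in (("lever end",240,206),("lever end low",240,215),("lever mid",240,240),("lever base",240,262),("hinge wire L",188,240),("hingeR",300,240),("bar L",200,434),("bar R",285,434),("lip",262,425),("lip",225,425),("lip back",245,398),("shelf front",180,470),("bead",245,520),("deckL",40,300)):
    print(n,f(x,y))
E
```

```text
lever end [ 51.44   0.   206.08]
lever end low [ 49.91   0.02 205.29]
lever mid [ 44.21   0.14 187.07]
lever base [ 37.53   0.31 160.95]
hinge wire L [ 43.72  13.58 170.35]
hingeR [ 43.59 -15.13 170.94]
bar L [-17.04  13.54 145.82]
bar R [-17.54 -13.36 144.8 ]
lip [-12.15  -6.11 150.99]
lip [-11.95   5.64 151.4 ]
lip back [ -5.95  -0.58 143.08]
shelf front [-31.52  20.92 140.32]
bead [-29.66  -0.4  181.87]
deckL [ 24.9   62.66 139.14]
```

```bash
python3 -m inch '{"grip":[-1,-1,-1],"travel":[[0,0.15,0],[0,0.3,0],[0,0.3,0]],"turn":[[0,0,0],[0,0,0],[0,0,0]]}';
python3 - <<'E'
from h import *
s=manip.read_state(); print(s['clock'],loc(s['eef_pos']),s['eef_rot'],s['wrist_force'],s['finger_gap'])
im,P=cloud("wrist"); cv2.imwrite("pics/w11.png",cv2.resize(im[:280,200:460,::-1],None,fx=2,fy=2)); L=loc(P)
def f(x,y): return L[int(y/2),int(200+x/2)]
for y in range(424,460,4): print(f(200,y),f(285,y))
E
```

```text
clock: 15.22
eef_pos: [571.3, -38.0, 164.2]
eef_rot: [3.139, 0.004, 1.546]
wrist_force: [-1.6, -5.0, 1.9]
finger_gap: 18.6
15.225 [-31.73  -0.66 164.2 ] [3.14 0.   1.55] [-1.55 -5.    1.92] 18.61776959906078
[-11.16  13.24 146.78] [-11.34 -13.35 146.75]
[-12.5   13.28 146.77] [-12.84 -13.41 146.22]
[-13.8   13.3  146.88] [-13.7  -13.33 147.68]
[-15.31  13.37 146.4 ] [-15.08 -13.35 147.53]
[-18.71  13.83 140.49] [-19.24 -13.89 139.44]
[-19.99  13.84 140.79] [-20.35 -13.86 140.28]
[-21.67  13.93 140.01] [-21.53 -13.83 140.9 ]
[-22.92  13.93 140.45] [-22.92 -13.85 140.91]
[-24.22  13.95 140.76] [-24.56 -13.91 140.3 ]
```

View pics/w11.png

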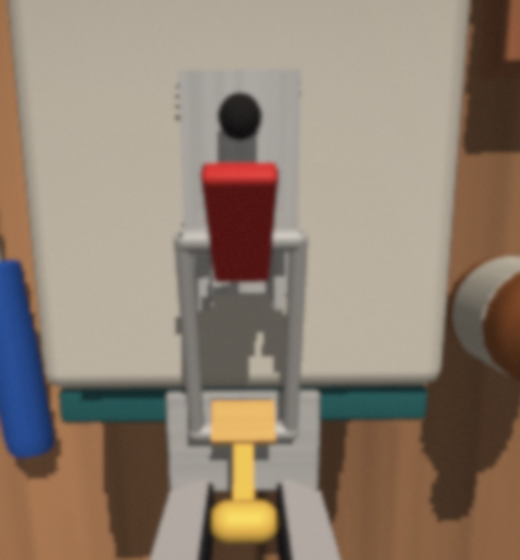

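```bash
python3 -m inch '{"grip":[-1,-1],"travel":[[0,0.1,0],[0,0.15,0]],"turn":[[0,0,0],[0,0,0]]}';python3 -m inch '{"grip":[-1,-1],"travel":[[0,0.1,0],[0,0.1,0]],"turn":[[0,0,0],[0,0,0]]}'
```

```text
clock: 15.52
eef_pos: [571.4, -37.4, 164.3]
eef_rot: [3.138, 0.005, 1.546]
wrist_force: [-1.9, -7.2, 2.4]
finger_gap: 18.9
clock: 15.78
eef_pos: [571.4, -37.4, 164.4]
eef_rot: [3.138, 0.007, 1.546]
wrist_force: [-2.9, -6.9, 1.6]
finger_gap: 18.7
```

```bash
python3 -m inch '{"grip":[-0.1,-0.1,-0.1,-0.1],"travel":[[0,0,0],[0,0,0],[0,0,0],[0,0,0.1]],"turn":[[0,0,0],[0,0,0],[0,0,0],[0,0,0]]}'; python3 -m inch '{"grip":[-0.1,-0.1,-0.1,-0.1,-0.1,-1,-1,-1],"travel":[[0,0,1],[0,0,3],[0,0,6],[0,0,8],[0,1,9],[0,3,9],[0,5,9],[0,5,9]],"turn":[[0,0,0],[0,0,0],[0,0,0],[0,0,0],[0,0,0],[0,0,0],[0,0,0],[0,0,0]]}'
python3 - <<'E'
from h import *
s=manip.read_state(); print(s['clock'],loc(s['eef_pos']),s['eef_rot'],s['wrist_force'],s['finger_gap'])
im,P=cloud("wrist"); cv2.imwrite("pics/w12.png",im[:,:,::-1]); np.save("w12.npy",P)
im,P=cloud("scene"); cv2.imwrite("pics/s12.png",cv2.resize(im[110:240,270:430,::-1],None,fx=4.5,fy=4.5,interpolation=cv2.INTER_CUBIC))
E
```

```text
clock: 16.27
eef_pos: [571.4, -37.2, 165.3]
eef_rot: [3.138, 0.007, 1.546]
wrist_force: [-0.5, 1.0, -0.8]
finger_gap: 42.2
clock: 17.27
eef_pos: [571.2, 14.7, 254.7]
eef_rot: [3.139, 0.007, 1.548]
wrist_force: [0.8, -0.5, 1.2]
finger_gap: 15.6
17.275 [ 20.96   0.39 254.66] [3.14 0.01 1.55] [ 0.84 -0.46  1.18] 15.575663386849993
```

View pics/w12.png

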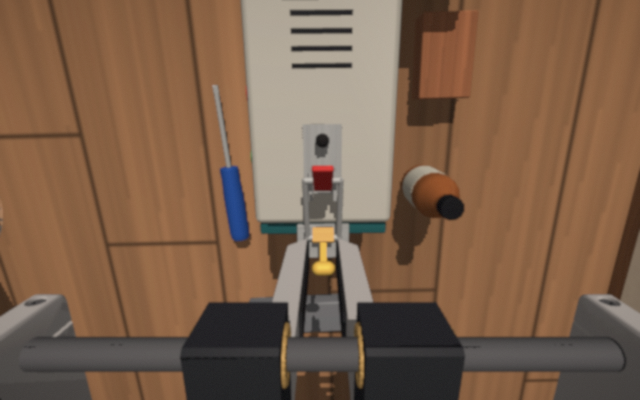

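View pics/s12.png

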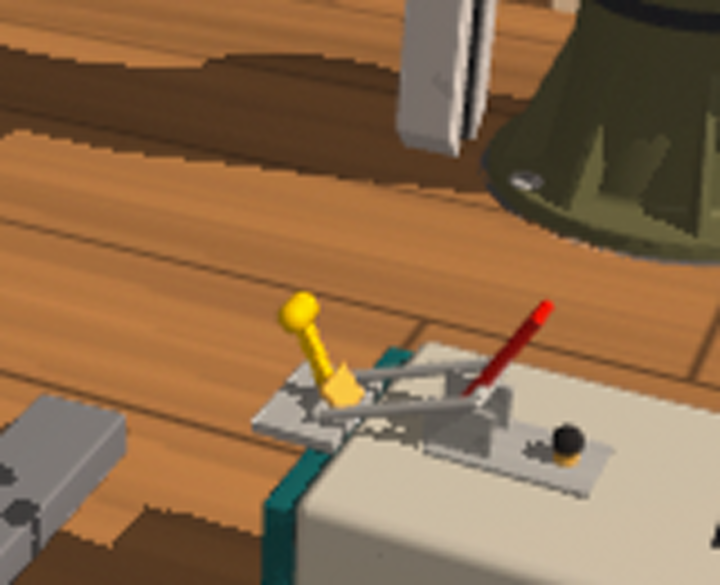

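```bash
python3 - <<'E'
from h import *
L=loc(np.load("w12.npy")); im=cv2.imread("pics/w12.png")[:,:,::-1].astype(int)
R,G,B=im[...,0],im[...,1],im[...,2]
m=(R>90)&(G<50)&(B<50)&(L[...,2]>150)&(L[...,2]<215)&(abs(L[...,1])<12)
q=L[m]; print(len(q),np.percentile(q,[2,50,98],axis=0))
for v in range(162,196,3): print(v,L[v,322],im[v,322])
E
```

```text
46 [[ 58.48  -6.35 198.2 ]
 [ 59.73  -0.18 200.56]
 [ 60.68   6.77 202.01]]
162 [nan nan nan] [156 151 145]
165 [ 64.05   0.16 200.1 ] [178 115 109]
168 [ 62.12   0.17 201.51] [214  63  59]
171 [ 59.71   0.18 200.31] [135  36  33]
174 [ 56.55   0.19 195.52] [80 22 21]
177 [ 52.99   0.19 189.35] [80 18 18]
180 [ 48.7    0.2  180.39] [79 19 18]
183 [ 44.94   0.21 174.6 ] [79 17 17]
186 [ 40.15   0.22 164.99] [78 19 17]
189 [ 35.83   0.23 158.08] [81 30 28]
192 [ 29.31   0.24 143.19] [111 105 100]
195 [ 25.93   0.25 141.2 ] [91 86 80]
```

```bash
python3 -m inch '{"grip":[-1,-1,-1,-1,-1],"travel":[[0,1,-2],[0,1.6,-4],[0,1.9,-5.4],[0,2.1,-5.8],[0,2.1,-5.8]],"turn":[[0,0,0],[0,0,0],[0,0,0],[0,0,0],[0,0,0]]}' 20
python3 - <<'E'
from h import *
s=manip.read_state(); print(s['clock'],loc(s['eef_pos']),s['eef_rot'],s['wrist_force'],s['finger_gap'])
im,P=cloud("scene"); cv2.imwrite("pics/s13.png",cv2.resize(im[110:240,270:430,::-1],None,fx=4.5,fy=4.5,interpolation=cv2.INTER_CUBIC))
E
```

```text
clock: 18.0
eef_pos: [571.5, 33.9, 197.2]
eef_rot: [3.139, 0.007, 1.547]
wrist_force: [-0.4, 0.7, -0.5]
finger_gap: 0.4
18.0 [ 40.24   0.45 197.15] [3.14 0.01 1.55] [-0.37  0.7  -0.53] 0.4234385028795658
```

View pics/s13.png

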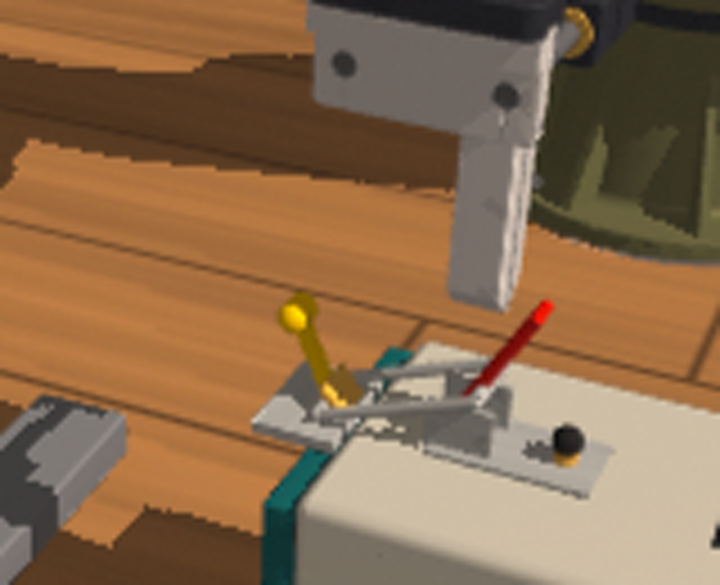

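```bash
python3 -m inch '{"grip":[-1,-1,-1,-1,-1,-1,-1,-1,-1,-1],"travel":[[0,0.58,-0.42],[0,1,-0.47],[0,1.32,-0.6],[0,1.62,-0.75],[0,1.95,-1],[0,2.28,-1.27],[0,2.56,-1.58],[0,2.7,-1.75],[0,2.83,-1.92],[0,2.83,-1.92]],"turn":[[0,0,0],[0,0,0],[0,0,0],[0,0,0],[0,0,0],[0,0,0],[0,0,0],[0,0,0],[0,0,0],[0,0,0]]}' 20
python3 - <<'E'
from h import *
s=manip.read_state(); print(s['clock'],loc(s['eef_pos']),s['eef_rot'],s['wrist_force'],s['finger_gap'])
im,P=cloud("scene"); cv2.imwrite("pics/s14.png",cv2.resize(im[110:240,270:430,::-1],None,fx=4.5,fy=4.5,interpolation=cv2.INTER_CUBIC))
E
```

```text
clock: 19.3
eef_pos: [571.6, 62.4, 178.3]
eef_rot: [3.138, 0.007, 1.547]
wrist_force: [0.2, -3.1, 0.1]
finger_gap: 0.8
19.3 [ 68.65   0.79 178.31] [3.14 0.01 1.55] [ 0.16 -3.1   0.12] 0.7640596918841028
```

View pics/s14.png

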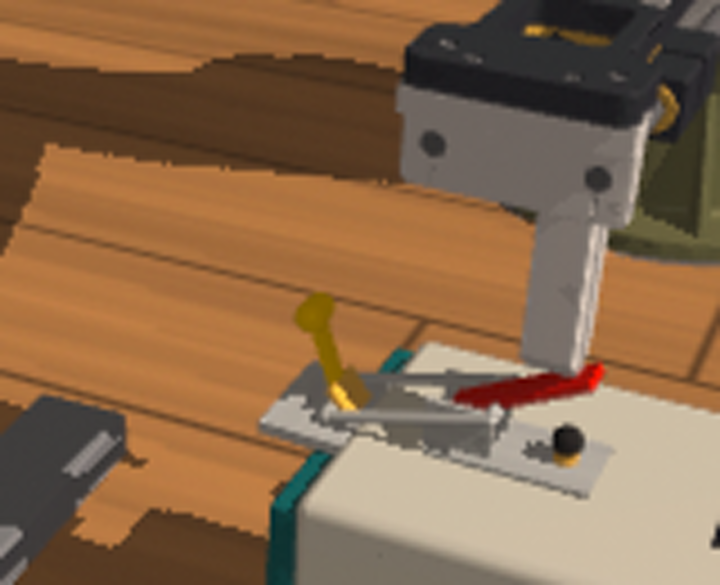

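```bash
python3 -m inch '{"grip":[-1,-1,-1,-1,-1,-1],"travel":[[0,0.2,-0.25],[0,0.4,-0.5],[0,0.6,-0.76],[0,0.7,-0.96],[0,0.8,-1.16],[0,0.88,-1.3]],"turn":[[0,0,0],[0,0,0],[0,0,0],[0,0,0],[0,0,0],[0,0,0]]}'
python3 -m inch '{"grip":[-1,-1],"travel":[[0,0.03,-0.1],[0,0.05,-0.2]],"turn":[[0,0,0],[0,0,0]]}'
```

```text
clock: 20.1
eef_pos: [571.5, 71.4, 165.1]
eef_rot: [3.138, 0.006, 1.547]
wrist_force: [-0.2, -1.1, 1.6]
finger_gap: 0.8
clock: 20.35
eef_pos: [571.5, 72.0, 163.0]
eef_rot: [3.138, 0.006, 1.547]
wrist_force: [-0.4, -0.2, 0.9]
finger_gap: 0.3
```

```bash
python3 -m inch '{"grip":[-1,-1],"travel":[[0,0.03,-0.1],[0,0.05,-0.15]],"turn":[[0,0,0],[0,0,0]]}'
python3 -m inch '{"grip":[-1,-1],"travel":[[0,0.03,-0.1],[0,0.03,-0.1]],"turn":[[0,0,0],[0,0,0]]}'
```

```text
clock: 20.6
eef_pos: [571.6, 72.3, 161.7]
eef_rot: [3.138, 0.007, 1.547]
wrist_force: [-0.7, -2.6, 4.4]
finger_gap: 0.2
clock: 20.85
eef_pos: [571.7, 72.4, 161.4]
eef_rot: [3.137, 0.007, 1.547]
wrist_force: [-3.2, -3.7, 7.2]
finger_gap: 0.7
```

```bash
python3 -m inch '{"grip":[-1,-1],"travel":[[0,0.03,-0.1],[0,0.03,-0.1]],"turn":[[0,0,0],[0,0,0]]}'
python3 - <<'E'
from h import *
im,P=cloud("scene"); cv2.imwrite("pics/s15.png",cv2.resize(im[110:240,270:430,::-1],None,fx=4.5,fy=4.5,interpolation=cv2.INTER_CUBIC))
E
```

```text
clock: 21.1
eef_pos: [571.7, 72.4, 161.3]
eef_rot: [3.137, 0.007, 1.546]
wrist_force: [-4.3, -3.8, 10.4]
finger_gap: 0.2
```

View pics/s15.png

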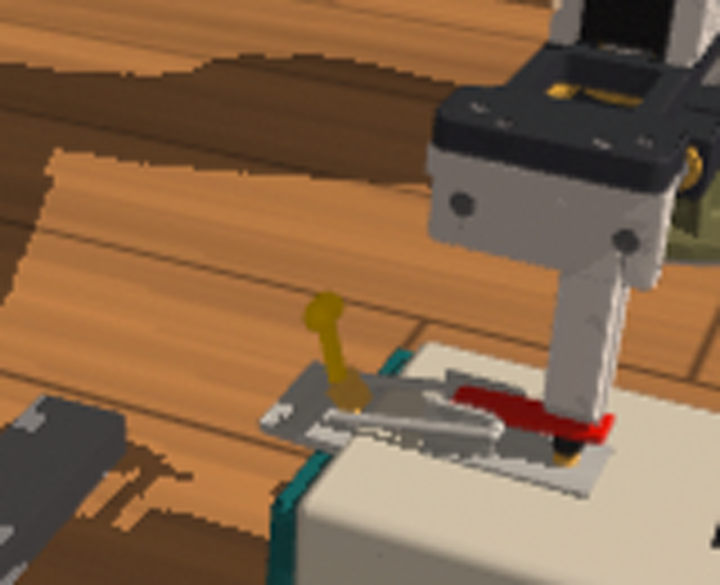

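```bash
python3 -m inch '{"grip":[-1,-1,-1],"travel":[[0,0,-0.1],[0,0,-0.1],[0,0,-0.1]],"turn":[[0,0,0],[0,0,0],[0,0,0]]}'
python3 - <<'E'
from h import *
for i in range(4):
    s=manip.read_state(); print(s['clock'],s['wrist_force'],s['eef_pos'][2]); manip.camera('scene')
E
```

```text
clock: 21.52
eef_pos: [571.7, 72.3, 161.3]
eef_rot: [3.136, 0.007, 1.546]
wrist_force: [-4.5, -1.8, 10.4]
finger_gap: 0.6
21.525 [-4.55 -1.77 10.45] 161.25613107875608
21.575 [-5.12 -2.44 10.15] 161.2612135279193
21.625 [-4.23 -1.35 10.34] 161.28695325657154
21.675 [-5.11 -1.59 10.07] 161.2655926745224
```

```bash
python3 -m inch '{"grip":[-1,-1],"travel":[[0.02,0,-0.14],[0.02,0,-0.14]],"turn":[[0,0,0],[0,0,0]]}'
python3 -m inch '{"grip":[-1,-1,-1,-1,-1,-1],"travel":[[0,0,-0.15],[0,0,-0.15],[0,0,-0.15],[0,0,-0.15],[0,0,-0.15],[0,0,-0.15]],"turn":[[0,0,0],[0,0,0],[0,0,0],[0,0,0],[0,0,0],[0,0,0]]}'
python3 - <<'E'
from h import *
for i in range(4):
    s=manip.read_state(); print(s['clock'],s['wrist_force'],s['eef_pos'][2]); manip.camera('scene')
E
```

```text
clock: 21.98
eef_pos: [571.8, 72.3, 161.1]
eef_rot: [3.136, 0.007, 1.546]
wrist_force: [-6.7, -1.2, 12.9]
finger_gap: 0.9
clock: 22.72
eef_pos: [571.8, 72.3, 161.0]
eef_rot: [3.135, 0.007, 1.546]
wrist_force: [-7.4, -2.8, 14.9]
finger_gap: 0.5
22.725 [-7.41 -2.84 14.85] 161.03754947319004
22.775 [-7.36 -2.08 14.26] 161.05071069238647
22.825 [-7.44 -1.47 14.76] 161.04289953868172
22.875 [-7.42 -1.88 15.1 ] 161.03904839712757
```

```bash
python3 -m inch '{"grip":[-1,-1,-1,-1,-1,-1,-1,-1],"travel":[[0,0,0.3],[0,0,1],[0,0,4],[0,0,8],[0,0,12],[-3,-1,14],[-7,-2,14],[-7,-2,14]],"turn":[[0,0,0],[0,0,0],[0,0,0],[0,0,0],[0,0,0],[0,0,0],[0,0,0],[0,0,0]]}'
python3 - <<'E'
from h import *
s=manip.read_state(); print(s['clock'],loc(s['eef_pos']),s['wrist_force'])
im,P=cloud("scene"); cv2.imwrite("pics/s16.png",cv2.resize(im[110:240,270:430,::-1],None,fx=4.5,fy=4.5,interpolation=cv2.INTER_CUBIC)); cv2.imwrite("pics/s16f.png",im[:,:,::-1])
im,P=cloud("wrist"); cv2.imwrite("pics/w16.png",im[:,:,::-1]); np.save("w16.npy",P)
im,P=cloud("top"); cv2.imwrite("pics/t16.png",im[:,:,::-1]); 
P0=np.load("top.npy")
E
```

```text
clock: 23.92
eef_pos: [500.5, 52.1, 302.0]
eef_rot: [3.134, 0.007, 1.546]
wrist_force: [-0.0, 0.0, 0.4]
finger_gap: 0.5
23.925 [ 57.13  71.75 302.05] [-0.03  0.01  0.4 ]
```

View pics/s16.png

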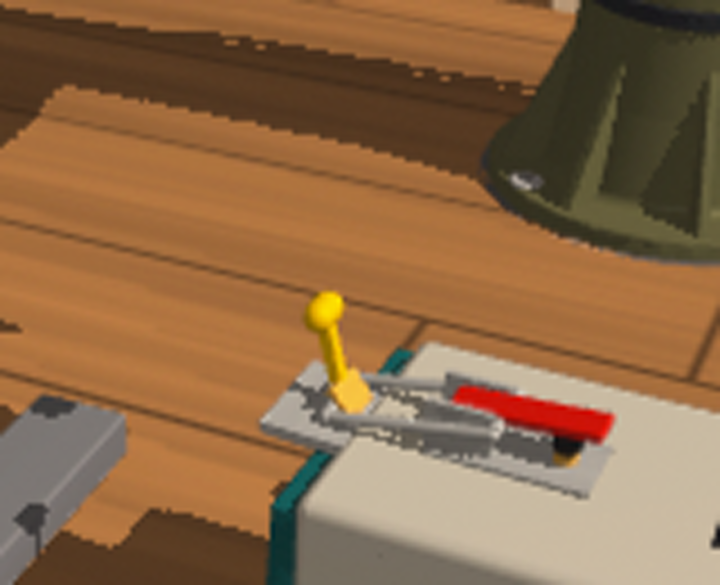

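View pics/w16.png

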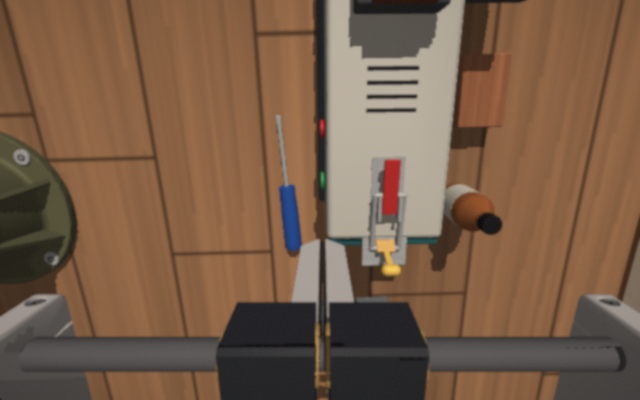

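View pics/t16.png

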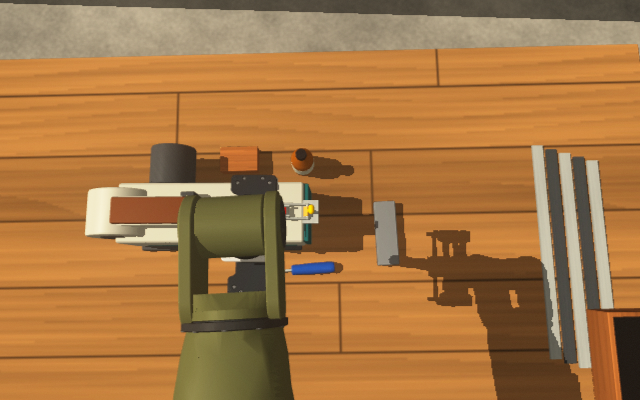

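```bash
python3 - <<'E'
from h import *
L=loc(np.load("w16.npy"))
for v in (165,185,205): print(L[v,391])
print(manip.sign_off())
E
```

```text
[ 86.6    1.5  162.73]
[ 65.7   -0.35 159.49]
[ 44.09  -1.9  157.82]
the job is handed in; nothing more can be done
None
```

The dust door is shut and clamped, and I handed the job in at about 24 s of the 72 s allowed. No verdict is reported back.

- **Door:** I pushed it until it met the seal. The force rose to about 12 N against the 25 N limit, then I backed off.
- **Loop:** I carried it over by its bead, set the bar on the shelf in front of the lip and slid it back until it would go no further, at about 7 N. Depth and pictures showed the bar behind the lip, where it stayed after I let go of the bead.
- **Lever:** I pressed it over centre and felt the stop when the fingertips were about 161 mm above the bench. I leaned on it at 10 N, then held about 13–15 N for 0.9 s. A sideways push of up to 7.5 N made the total about 17 N, under the 25 N limit.

The last pictures and depth readings show:
- **Lever:** it lies on its stop at about 0.1 rad, past centre.
- **Hook bar:** it is behind the lip.
- **Door:** it is closed tight.
- **Other things:** the stone, oil bottle, screwdriver and offcut are where they were, judged by eye from the top picture.
- **Robot:** it is well clear, at 302 mm height with no force on the wrist.

The cameras disagreed by about 2–4 mm on where the grinder was. I averaged them and confirmed each contact by feel. The forces are readings between small steps, so a brief peak could have gone unseen.

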